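Loosen a case lid's gasket and hold its spring latch open

ROBOT

A 6-joint arm with a two-finger parallel gripper is mounted at the origin on the work surface. World frame = base frame: x ahead of the robot, y to its left, z up, the work surface at z = 0. Lengths are in m, angles in degrees, forces in N, time in s.
With the tool pointing down it reaches from about 0.35 to 0.875 m from the base axis. Payload 4.2 kg.
Tool frame: the origin (TCP) lies at the very end of the fingers, on their centre line; the grasp point (between the pads) lies 19 mm behind it; z points along the fingers, y is the line along which they close (so a half turn about z gives the same grasp; the last joint's range is limited). The gripper opens to 87 mm and grips with 3 to 60 N. Pads are 19 mm wide; open, the fingers measure 117 mm over their backs; the gripper's body (75 mm by 190 mm) begins 51 mm behind the grasp point.
Start: joints at [-57.261, 22.042, 0.453, 0, -68.411, -14.817], TCP at [0.192, -0.595, 0.223] pointing down, gripper open.
Joint ranges: [-179.83, 179.83], [-69.29, 118.12], [-61.27, 80.66], [-181.25, 117.63], [-171.15, -9.14], [-177.46, 177.46]. Speed limits (degrees/s): [159.86, 159.86, 180, 180, 180, 180].

INTERFACE

Orientations are given as a 3x3 rotation matrix whose columns are the frame's x, y, z axes.
In Python, from station import r gives the robot as it stands.
- The arm moves only by the tool jog_arm, never from a script. Its argument "plan" is text: rows parted by semicolons, each of 7 numbers parted by spaces: the shift along the tool's x, y, z normalised to -1 to 1, where 1 is 0.025 m, then the turn, a rotation vector about the tool's x, y, z normalised to -1 to 1, where 1 is 8 degrees, then the closure, from -1 (fully open) to 1 (shut). A call has exactly 10 rows; each row shifts and turns the commanded pose from where the row before left it, along the tool's axes as they then stand; what a row does not reach is not made up. A row lasts 1/10 s, in which the tool goes at most 50 mm and 8.59 degrees, less where a joint would pass 70% of its speed; a pose out of reach is approached as far as the arm can. A call with a number of a shift or a turn outside -1 to 1 is refused whole. A call with a gripper value outside its range is refused whole. The fingers move at their own pace and stop on an object; the grip force is fixed at half the most. Time passes only in rows, so rows that do not move let the fingers close, or fill a call up. It gives the time, the measured TCP pose, the force, the opening and the grip force at its end, in the units of the state.
- r.sense(): the state, without advancing time (a new reading comes with each control period).
- r.capture(name): name is "scene" or "top" or "wrist"; returns (picture, depth): 384x512x3 uint8, red, green, blue; 384x512 float32, m along the optical axis (not along the pixel's ray), 0 where there is no reading.
- r.get_calibration(name): a dict with "mtx" (3x3 intrinsics, pixels), "extrinsics" (4x4, takes a point from camera to world coordinates). Camera axes: x right, y up, looking along -z (the intrinsics and any distortion apply to the point x, -y, -z); pixel columns grow to the right and rows downward; lengths in m; the calibration is good to about 2 mm. The wrist camera is an equidistant fisheye: a pixel r from the principal point sees the ray r / f radians off the axis. A picture is of the moment at which its call begins: read the wrist's pose just before it. get_calibration takes no time and is no camera call; for the wrist camera it gives the pose at the moment of the call.
- r.finish_job(): hands the job in; it is judged then, once.
The state is a dict: "time_s": time; "joints": joint angles; "joint_velocities": joint speeds; "effort": joint torques, N m; "tcp_pos": TCP position; "ee_rot": TCP orientation; "wrist_force": force on the tool from outside, world axes, zero at the start; "moment": the same for the moment, N m; "gripper_width": opening from 0.0 (shut) to 1.0 (fully open); "gripper_force": force on a finger pad.
Only numpy, scipy, OpenCV 4.12 (cv2) and the standard library are available. Lean on these libraries where they do the work, as an engineer would, in place of code of your own. Each camera call takes 0.05 s, during which the arm holds its last target. There are 200 camera calls.

TASK

Help a colleague open the sealed electronics case: take the stylus from its stand and run its tip slowly (no faster than about 5 cm/s) and without pressing hard along the gasket groove round the lid, from the front-left corner across the front to the front-right corner and on along the right side to the back-right corner (front is the side with the latch, left and right as the robot sees them). Put the stylus fully back, upright, in its stand and let go of it, then take the latch's upright tab, pull it out against its spring until it stands in line with the two mark posts, and finish while still gripping it there, so that the lid can be lifted off. Leave everything else where it is.

Things in the scene. Friction and masses are not known exactly. Their poses are not given: they have to be found in the camera images.
- case: Closed aluminium case fixed to the table, 110 (x) x 130 (y) x 60 mm high, yaw within 0.25; origin under its centre; front (-x, latch side) faces the robot, +y its left. In the top a gasket groove 12 mm wide, 10 mm deep (floor 50 mm up) round the flush 58 x 78 mm lid; centre line a rectangle x +-35, y +-45 mm. Latch bed in front: to x -185, 80 mm wide, 10 mm high, rails to 20 mm.
- seam_start (a point): Groove centre line at the front-left corner, on the level of the case's top (the groove's floor is 10 mm lower); the path starts here. In the case's frame x -35, y +45 mm.
- seam_a (a point): Same, a third along the front: x -35, y +15 mm. The path is straight from seam_start to seam_corner.
- seam_b (a point): Same, two thirds along the front: x -35, y -15 mm.
- seam_corner (a point): Same, at the front-right corner: x -35, y -45 mm, where the path turns to the back.
- seam_c (a point): Same, halfway along the right side: x 0, y -45 mm.
- seam_end (a point): Same, at the back-right corner: x +35, y -45 mm; the path ends here.
- stylus: Stylus upright in the stand: square wooden handle 17 x 17 x 105 mm with a steel pin 5 mm thick reaching 26 mm out of its lower end; 40 to 85 g. Origin at the pin's tip, z along the handle to its upper end: handle from z 26 to 131 mm, x and y square to its faces. Grip about 106 mm above the tip.
- tip (a point): The tip of the stylus's pin (same point as the stylus's origin).
- stand: Black block 60 x 60 x 75 mm fixed to the table, origin centre of underside. In its top a square well 22 mm wide, 40 mm deep (3 mm chamfer), sides along its x and y; below that a bore 11 mm wide, down to 5 mm above the table. The parked handle rests on the well's floor 35 mm above the table: tip 9 mm, handle top 140 mm above the table.
- latch: Spring-return latch slide in front of the case, moving only along the case's x: pulled out along -x, 0 to 60 mm from its rest, where its origin is at x -100, y 0, z 0 in the case's frame. Axes as the case's. The spring draws it home: about 3.6 N at rest and 120 N/m more on the way (about 8 N at 40 mm).
- latch_grip (a point): Grip point at the middle of the latch's black upright tab, 70 mm above the table, right above the latch's origin. The tab is 12 mm thick along the case's x, 36 mm wide along its y, and reaches 26 to 90 mm above the table; at rest it stands 45 mm in front of the case's front face.
- mark: The mark: two brass posts fixed on the latch bed, 5 mm thick along x, one each side of the slide at y -40 to -24 and +24 to +40 mm, tops 32 mm above the table. Origin between them, 10 mm above the table; axes as the case's. The tab is at the mark when its mid-thickness is in line with the posts (latch_grip at x 0 here), 28 to 46 mm out from its rest.
- can: Green tin, 68 mm across, 105 mm high, origin under its centre. Bystander.
- spool: Steel spool, 56 mm across, 45 mm high, standing; origin under its centre. Bystander.
- tub: Small clear open tub 70 x 50 x 28 mm, origin under its centre. Bystander.
- driver: Screwdriver lying on the table, up to 30 mm high. Bystander.
- thruster: Black thruster standing on its 72 mm wide duct, 85 mm high. Bystander.
- battery: Blue battery pack 45 x 130 x 40 mm. Bystander.
- carton: Cardboard box 80 x 100 x 50 mm. Bystander.
Not all that is in view belongs to the job. Several things have the shape of the stylus; the one meant has the colours described above.

How it is judged (in metres and radians):
On the way, in this order (a step that is already met when the one before it is completed fails the run):
1. the held stylus's tip is down in the groove, at the front-left corner (within 7 mm, at least 1.5 mm below the lid's top face) (horizontal distance between tip and seam_start below 0.007 m and z of tip in the frame of case below 0.0585 m and contact force between the fingers and stylus above 1 N), for 0.04 s.
2. the held stylus's tip is down in the groove, a third of the way along the front (within 7 mm, at least 1.5 mm below the lid's top face) (horizontal distance between tip and seam_a below 0.007 m and z of tip in the frame of case below 0.0585 m and contact force between the fingers and stylus above 1 N), for 0.04 s.
3. the held stylus's tip is down in the groove, two thirds of the way along the front (within 7 mm, at least 1.5 mm below the lid's top face) (horizontal distance between tip and seam_b below 0.007 m and z of tip in the frame of case below 0.0585 m and contact force between the fingers and stylus above 1 N), for 0.04 s.
4. the held stylus's tip is down in the groove, at the front-right corner (within 7 mm, at least 1.5 mm below the lid's top face) (horizontal distance between tip and seam_corner below 0.007 m and z of tip in the frame of case below 0.0585 m and contact force between the fingers and stylus above 1 N), for 0.04 s.
5. the held stylus's tip is down in the groove, halfway along the right side (within 7 mm, at least 1.5 mm below the lid's top face) (horizontal distance between tip and seam_c below 0.007 m and z of tip in the frame of case below 0.0585 m and contact force between the fingers and stylus above 1 N), for 0.04 s.
6. the held stylus's tip is down in the groove, at the back-right corner (within 7 mm, at least 1.5 mm below the lid's top face) (horizontal distance between tip and seam_end below 0.007 m and z of tip in the frame of case below 0.0585 m and contact force between the fingers and stylus above 1 N), for 0.04 s.
7. the stylus is fully back down in its stand, upright and let go (horizontal distance between tip and stand below 0.009 m and z of tip in the frame of stand below 0.016 m and angle between stylus's own z axis and vertical below 0.2 rad and contact force between the fingers and stylus below 0.1 N), for 0.2 s.
8. the latch tab is pulled into line with the mark posts and held still there by the fingers (x of latch_grip in the frame of mark between -0.005 and 0.005 m and contact force between the fingers and latch above 2 N), for 0.3 s.
At the end, for the whole second after the job is handed in: The fingers hold the latch tab (contact over 2 N) at rest within 5 mm of the mark posts' line, and the stylus stands in its stand (tip within 9 mm of the stand's axis and under 16 mm above the table, tilt under 0.2 rad) (all of step 8 and linear speed of latch below 0.015 m/s and horizontal distance between tip and stand below 0.009 m and z of tip in the frame of stand below 0.016 m and angle between stylus's own z axis and vertical below 0.2 rad); the arm keeps its last pose, push and grip.
It fails at once if the stylus is moved faster than 0.14 m/s while its tip is in the groove (z of tip in the frame of case below 0.0585 m and x of tip in the frame of case between -0.045 and 0.045 m and y of tip in the frame of case between -0.055 and 0.055 m and linear speed of stylus above 0.14 m/s).
It fails at once if the stylus is pressed on the case with more than 40 N (contact force between stylus and case above 40 N).
It fails at once if a bystander is moved by more than 30 mm (distance of any of can, spool, tub, driver, thruster, battery, carton from where it was at the start of the episode above 0.03 m).
It also fails if it takes over 67 s, if anything falls off the work surface, if the arm or the gripper's body presses on something with over 40 N, if the wrist force passes 120 N, or if a joint passes its speed limit or range.

## Working session

There is one attempt and no reset: what is moved stays moved. The work goes in short steps, Python scripts to look and compute and a tool call to move; the robot and the scene stay as the last step left them, time stands still between calls to the robot, and variables do not carry over. Pictures are saved under pics/ and viewed, at most 13 in all, crops included, and the job is handed in when it is done.

Besides the shell and the picture viewer there is one more tool, called as a command line: name --argument value ..., lists and objects as JSON in quotes. jog_arm: Moves the arm, as the interface text tells. Scaled input: -1 to 1 covers 0.025 m each way for a shift and 8 degrees each way for a turn. Its arguments: {"type":"object","properties":{"plan":{"type":"string"}},"required":["plan"]}

```bash
mkdir -p pics; ls; cat > h.py <<'E'
import numpy as np,cv2
from station import r
def ray(name,u,v,cal=None):
    c=cal or r.get_calibration(name);K=c["mtx"];E=np.array(c["extrinsics"])
    x=(u-K[0][2])/K[0][0];y=(v-K[1][2])/K[1][1]
    if name=="wrist":
        t=np.hypot(x,y);s=np.sin(t)/t if t>1e-9 else 1;d=np.array([x*s,-y*s,-np.cos(t)])
    else: d=np.array([x,-y,-1.])
    return E[:3,3],E[:3,:3]@d
def atz(name,u,v,z,cal=None):
    o,d=ray(name,u,v,cal);return o+d*(z-o[2])/d[2]
def tri(obs):
    A=np.zeros((3,3));b=np.zeros(3)
    for o,d in obs:
        d=d/np.linalg.norm(d);P=np.eye(3)-np.outer(d,d);A+=P;b+=P@o
    p=np.linalg.solve(A,b);return p,[np.linalg.norm(np.cross(p-o,d/np.linalg.norm(d))) for o,d in obs]
def proj(name,p,cal=None):
    c=cal or r.get_calibration(name);K=c["mtx"];E=np.array(c["extrinsics"])
    q=E[:3,:3].T@(np.array(p)-E[:3,3]);x,y,z=q[0],-q[1],-q[2]
    if name=="wrist":
        h=np.hypot(x,y);t=np.arctan2(h,z);x,y=x/h*t,y/h*t
    else:x,y=x/z,y/z
    return K[0][0]*x+K[0][2],K[1][1]*y+K[1][2]
E
python3 - <<'E'
from h import *
ims=[]
for n in("scene","top"):
    p,d=r.capture(n);np.savez("pics/%s0.npz"%n,p=p,d=d);c=r.get_calibration(n);print(n,c)
    cv2.imwrite("pics/%s0.png"%n,cv2.resize(p[:,:,::-1],(800,600),interpolation=cv2.INTER_CUBIC))
print(r.sense())
E
```

```text
pics
scene {'mtx': array([[444.33537379,   0.        , 254.60007644],
       [  0.        , 444.33537379, 194.6341616 ],
       [  0.        ,   0.        ,   1.        ]]), 'extrinsics': array([[-0.23093426, -0.72269151,  0.65144942,  1.23543984],
       [ 0.97296656, -0.17313489,  0.15284103,  0.0994795 ],
       [ 0.00233171,  0.66913473,  0.74313745,  0.83137661],
       [ 0.        ,  0.        ,  0.        ,  1.        ]])}
top {'mtx': array([[442.58228725,   0.        , 259.11790636],
       [  0.        , 442.58228725, 184.10095703],
       [  0.        ,   0.        ,   1.        ]]), 'extrinsics': array([[ 9.71387100e-04,  9.84504951e-01, -1.75354091e-01,
         3.08022145e-01],
       [-9.99627823e-01, -3.82470577e-03, -2.70108745e-02,
        -8.36475368e-02],
       [-2.72630175e-02,  1.75315066e-01,  9.84134826e-01,
         1.29934011e+00],
       [ 0.00000000e+00,  0.00000000e+00,  0.00000000e+00,
         1.00000000e+00]])}
{'time_s': 0.1, 'joints': array([-5.72620946e+01,  2.20866510e+01,  3.87181742e-01, -2.46945464e-02,
       -6.84120646e+01, -1.48187446e+01]), 'joint_velocities': array([-0.08450024, -0.05778797,  0.10973202,  0.11573184, -0.01807161,
       -0.03184647]), 'effort': array([-4.03436088e-04, -3.91690600e+01,  1.87933803e+01,  4.23193306e+00,
        1.34168321e-02, -7.78021854e-05]), 'tcp_pos': array([ 0.19216327, -0.59415262,  0.22156459]), 'ee_rot': array([[-9.51540423e-01, -3.07522862e-01, -7.15607532e-04],
       [-3.07523675e-01,  9.51538623e-01,  1.85412237e-03],
       [ 1.10743189e-04,  1.98433864e-03, -9.99998025e-01]]), 'wrist_force': array([ 0.65655891, -0.24124732,  0.07615454]), 'moment': array([-0.0218771 ,  0.01451529, -0.06552674]), 'gripper_force': 0.0, 'gripper_width': 1.002158170981194}
```

View pics/scene0.png

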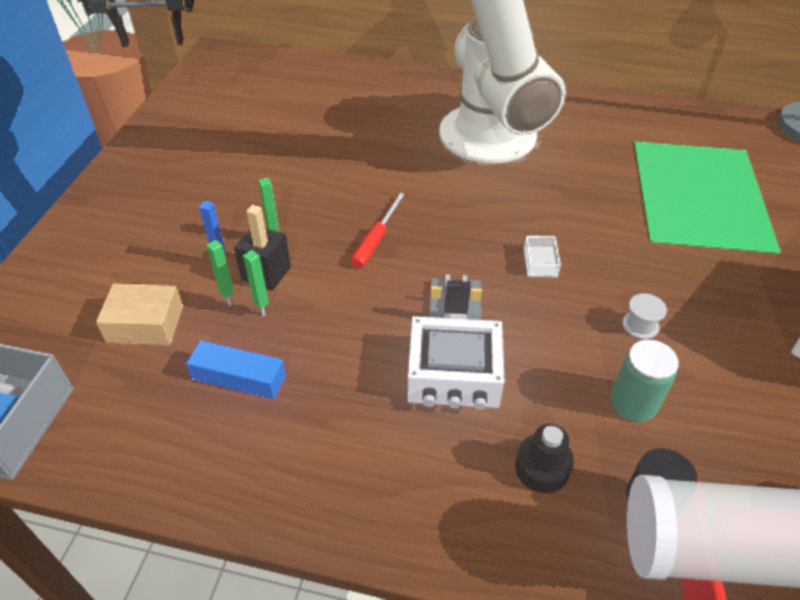

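View pics/top0.png

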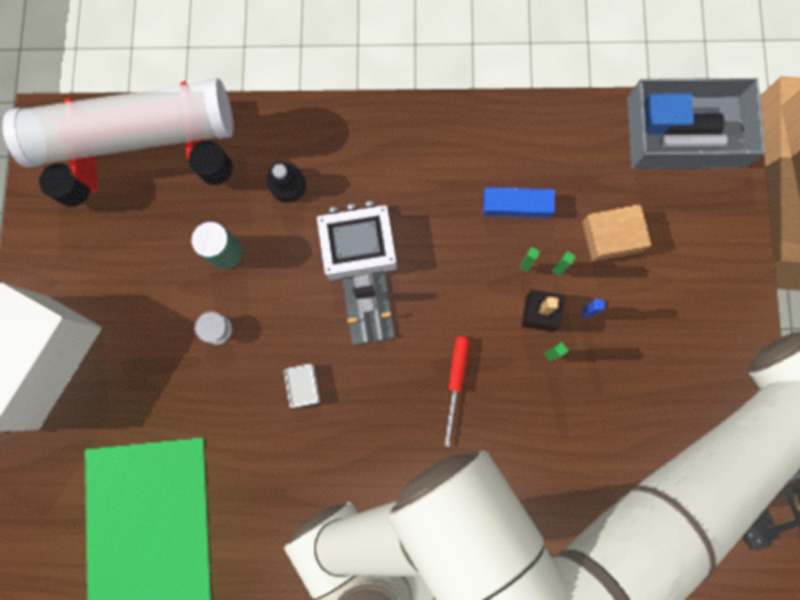

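Candidates (800×600 picture pixels, scene / top): the wooden one in the black stand (258,225) / (548,305); the green ones (270,205)/(557,352), (220,270)/(530,258) and (257,280)/(565,263); the blue one (210,225)/(595,308). By the description I choose the wooden one. I'll check it in a close crop.

```bash
python3 - <<'E'
from h import *
S=np.load("pics/scene0.npz")["p"];T=np.load("pics/top0.npz")["p"]
def crop(I,x,y,w,h):return cv2.resize(I[y:y+h,x:x+w,::-1],(400,300),interpolation=cv2.INTER_CUBIC)
# scale 4 for all (100x75 px)
a=crop(T,310,150,100,75);b=crop(S,120,110,100,75);c=crop(T,190,130,80,60);d=crop(S,250,170,80,60) 
d=crop(S,254,172,80,60)
cv2.imwrite("pics/c1.png",np.vstack([np.hstack([a,b]),np.hstack([crop(T,196,126,80,60),crop(S,252,200,80,60)])]))
E
```

```text
(no output)
```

View pics/c1.png

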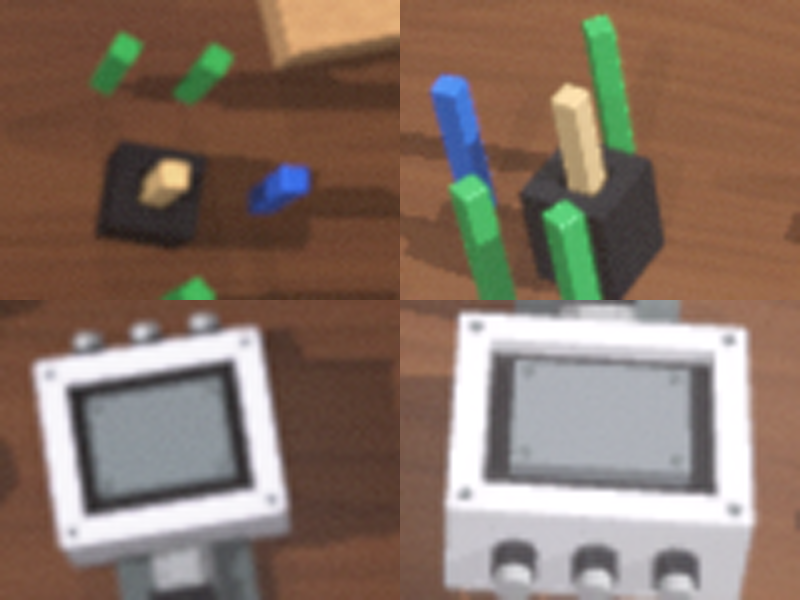

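```bash
python3 - <<'E'
from h import *
def T(x,y,ox,oy,s):return ray("top",ox+(x+.5)/s-.5,oy+(y+.5)/s-.5)
def S(x,y,ox,oy,s):return ray("scene",ox+(x+.5)/s-.5,oy+(y+.5)/s-.5)
for n,t,s in[("stylus",(175,171),(171,93)),("blue",(294,181),(50,84)),("g1",(127,44),(165,212)),("g2",(217,58),(68,186)),("g3",(197,290),(199,22)),
 ]:
    p,e=tri([T(*t,310,150,4),S(*s,120,110,4)]);print(n,p.round(4),np.round(e,4))
C=[]
for n,t,s in[("BL",(36,63),(352,213)),("BR",(258,30),(46,200)),("FR",(289,222),(61,16)),("FL",(67,247),(348,31))]:
    p,e=tri([T(*t,196,126,5),S(*s,252,200,5)]);print(n,p.round(4),np.round(e,4));C.append(p)
C=np.array(C);print("ctr",C.mean(0));y=(C[0]+C[3]-C[1]-C[2]);x=C[0]+C[1]-C[2]-C[3]
print(np.degrees(np.arctan2(-y[0],y[1])),np.degrees(np.arctan2(x[1],x[0])),np.linalg.norm(x)/2,np.linalg.norm(y)/2)
# stand top
for n,t in[("a",(118,143)),("b",(206,156)),("c",(97,235)),("d",(187,244))]:
    o,d=T(*t,310,150,4);print(n,(o+d*(0.075-o[2])/d[2]).round(4))
E
```

```text
stylus [ 0.4911 -0.3005  0.1435] [0.0006 0.0006]
blue [ 0.4865 -0.3818  0.1306] [0.0013 0.0013]
g1 [ 0.5788 -0.2724  0.134 ] [0.0003 0.0003]
g2 [ 0.5698 -0.3339  0.1321] [0.0011 0.0011]
g3 [ 0.4135 -0.3134  0.1352] [0.0005 0.0005]
BL [0.6633 0.1126 0.0666] [0.0007 0.0007]
BR [ 0.6836 -0.0155  0.0621] [0.0006 0.0006]
FR [ 0.5718 -0.0335  0.0518] [0.0007 0.0007]
FL [0.5561 0.0955 0.0584] [0.0013 0.0013]
ctr [0.61868404 0.03979296 0.05972814]
7.967636754182905 9.124150329074947 0.11131070891865943 0.12996140680948753
a [ 0.5217 -0.2738  0.075 ]
b [ 0.5123 -0.3346  0.075 ]
c [ 0.4571 -0.2573  0.075 ]
d [ 0.4506 -0.3191  0.075 ]
```

The close crop confirms the wooden stylus in the black stand (crop pixels 175,171 in the top view, 571,93 in scene), with the decoys about 80 mm away. The case is at about (0.619, 0.040) with a yaw of about 8.5°. I'll move to hover near the stand.

jog_arm --plan "0 0 -0.5 0 0 0.875 -1;0 0 -0.5 0 0 0.875 -1;0 0 -0.5 0 0 0.875 -1;0 0 -0.5 0 0 0.875 -1;-0.69 0.97 0 0 0 0 -1;-0.69 0.97 0 0 0 0 -1;-0.69 0.97 0 0 0 0 -1;-0.69 0.97 0 0 0 0 -1;-0.69 0.97 0 0 0 0 -1;-0.69 0.97 0 0 0 0 -1"

```text
time_s: 1.1
tcp_pos: [0.3203, -0.4683, 0.272]
ee_rot: [[-0.985, 0.175, -0.001], [0.175, 0.985, 0.001], [0.001, 0.001, -1.0]]
wrist_force: [0.6, 0.0, 0.0]
gripper_width: 0.999
gripper_force: 0.0
```

jog_arm --plan "-0.69 0.97 0 0 0 0 -1;-0.69 0.97 0 0 0 0 -1;-0.69 0.97 0 0 0 0 -1;-0.69 0.97 0 0 0 0 -1;-0.69 0.97 0 0 0 0 -1;-0.69 0.97 0 0 0 0 -1;-0.69 0.97 0 0 0 0 -1;-0.69 0.97 0 0 0 0 -1;0 0 0 0 0 0 -0.2;0 0 0 0 0 0 -0.2"

```text
time_s: 2.1
tcp_pos: [0.4895, -0.3021, 0.272]
ee_rot: [[-0.985, 0.174, -0.001], [0.174, 0.985, 0.001], [0.001, 0.0, -1.0]]
wrist_force: [-0.5, 0.2, 0.8]
gripper_width: 0.894
gripper_force: 0.0
```

```bash
python3 - <<'E'
from h import *
import pickle
s=r.sense();c=r.get_calibration("wrist");p,d=r.capture("wrist");pickle.dump((p,d,c,s),open("pics/w1.pkl","wb"))
cv2.imwrite("pics/w1.png",cv2.resize(p[:,:,::-1],(800,600),interpolation=cv2.INTER_CUBIC))
print(s["tcp_pos"],s["ee_rot"],s["gripper_width"],c,proj("wrist",(.489,-.299,.14)),proj("wrist",s["tcp_pos"]))
E
```

```text
[ 0.48949253 -0.30214121  0.27195171] [[-9.84777757e-01  1.73813236e-01 -1.31449690e-03]
 [ 1.73812667e-01  9.84778589e-01  5.36438808e-04]
 [ 1.38772857e-03  2.99796794e-04 -9.99998992e-01]] 0.8944763029466098 {'mtx': array([[297.31863964,   0.        , 253.48693247],
       [  0.        , 297.31863964, 194.66629119],
       [  0.        ,   0.        ,   1.        ]]), 'extrinsics': array([[ 1.73428593e-01, -9.41467438e-01, -2.89070209e-01,
         4.09926905e-01],
       [ 9.84846118e-01,  1.66029418e-01,  5.01234150e-02,
        -2.87905845e-01],
       [ 8.04595524e-04, -2.93382506e-01,  9.55994800e-01,
         4.32852726e-01],
       [ 0.00000000e+00,  0.00000000e+00,  0.00000000e+00,
         1.00000000e+00]])} (np.float64(256.55801259062224), np.float64(185.44195774797942)) (np.float64(253.85529342041195), np.float64(244.86991658370243))
```

View pics/w1.png

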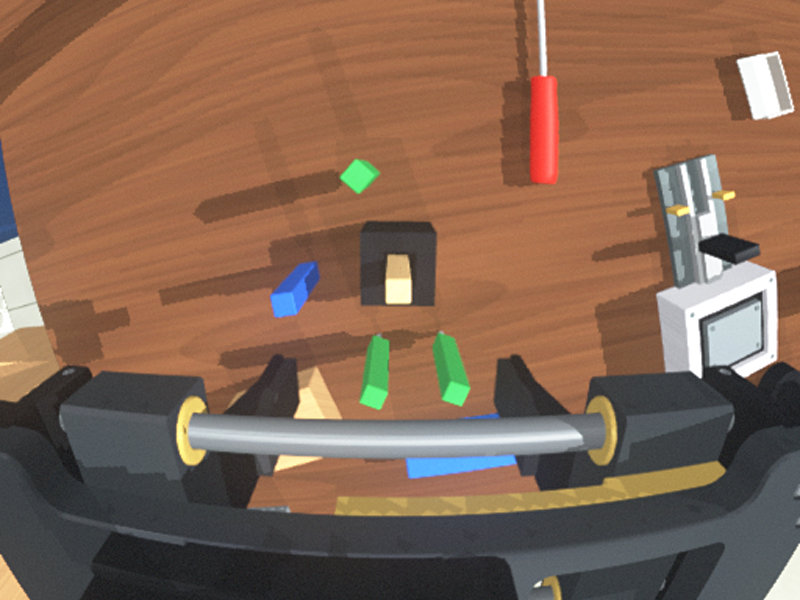

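```bash
python3 - <<'E'
from h import *
import pickle
p,d,c,s=pickle.load(open("pics/w1.pkl","rb"))
W=lambda u,v:((u+.5)*.64-.5,(v+.5)*.64-.5)
q=[ray("top",310+175.5/4-.5,150+171.5/4-.5),ray("scene",120+171.5/4-.5,110+93.5/4-.5),ray("wrist",*W(398,290),c)]
print(tri(q),tri([q[0],q[2]]),tri([q[1],q[2]]))
for u,v in[(387,277),(410,277),(411,303),(386,303)]:print(atz("wrist",*W(u,v),.14,c).round(4))
P=np.array([atz("wrist",*W(u,v),.075,c) for u,v in[(362,223),(436,224),(435,306),(361,305)]]);print(P.round(4),P.mean(0))
R=s["ee_rot"]
for t in((0.489,-.299,.14),):pass
g=atz("wrist",*W(398,290),.14,c);print("stylus",g,"tool-frame delta mm",1e3*R.T@(np.array([g[0],g[1],.096])-s["tcp_pos"]))
E
```

```text
(array([ 0.48988227, -0.30072307,  0.14218796]), [np.float64(0.0013694363631882721), np.float64(0.0009979429316340738), np.float64(0.001511271773061559)]) (array([ 0.49196439, -0.30143554,  0.13182472]), [np.float64(0.0009831793119865863), np.float64(0.0009831793119864287)]) (array([ 0.48888451, -0.30126915,  0.14158155]), [np.float64(0.0009159808638008515), np.float64(0.0009159808638006716)])
[ 0.4791 -0.306   0.14  ]
[ 0.4817 -0.2913  0.14  ]
[ 0.4992 -0.2936  0.14  ]
[ 0.4963 -0.3098  0.14  ]
[[ 0.4486 -0.3214  0.075 ]
 [ 0.4593 -0.2651  0.075 ]
 [ 0.5249 -0.2761  0.075 ]
 [ 0.5136 -0.3349  0.075 ]] [ 0.48660042 -0.29938412  0.075     ]
stylus [ 0.48894082 -0.30048909  0.14      ] tool-frame delta mm [  0.58629344   1.4783301  175.95314667]
```

The wrist picture shows the stylus top at (398,290), the stand top at (361–436, 223–305), and the nearest decoys clear of the finger corridor. I'll descend and grip.

jog_arm --plan "0.02 0.06 0.6 0 0 0 0;0 0 1 0 0 0 0;0 0 1 0 0 0 0;0 0 1 0 0 0 0;0 0 1 0 0 0 0;0 0 0.9 0 0 0 0;0 0 0.7 0 0 0 0;0 0 0.5 0 0 0 0;0 0 0.35 0 0 0 0;0 0 0 0 0 0 0"

```text
time_s: 3.15
tcp_pos: [0.4884, -0.3013, 0.0954]
ee_rot: [[-0.984, 0.176, -0.002], [0.176, 0.984, 0.001], [0.002, 0.0, -1.0]]
wrist_force: [0.4, -0.1, 0.2]
gripper_width: 0.502
gripper_force: 0.0
```

jog_arm --plan "0 0 0 0 0 0 0.8;0 0 0 0 0 0 1;0 0 0 0 0 0 1;0 0 0 0 0 0 1;0 0 0 0 0 0 1;0 0 0 0 0 0 1;0 0 0 0 0 0 1;0 0 0 0 0 0 1;0 0 0 0 0 0 1;0 0 0 0 0 0 1"

```text
time_s: 4.15
tcp_pos: [0.4896, -0.3011, 0.0968]
ee_rot: [[-0.985, 0.175, 0.001], [0.175, 0.985, -0.0], [-0.001, -0.0, -1.0]]
wrist_force: [-1.8, 1.8, 4.8]
gripper_width: 0.193
gripper_force: 30.0
```

jog_arm --plan "0 0 -0.2 0 0 0 1;0 0 -0.3 0 0 0 1;0 0 -0.5 0 0 0 1;0 0 -0.6 0 0 0 1;0 0 -0.7 0 0 0 1;0 0 -0.7 0 0 0 1;0 0 -0.7 0 0 0 1;0 0 -0.5 0 0 0 1;0 0 -0.2 0 0 0 1;0 0 0 0 0 0 1"

```text
time_s: 5.15
tcp_pos: [0.4895, -0.3011, 0.207]
ee_rot: [[-0.985, 0.175, 0.001], [0.175, 0.985, -0.0], [-0.001, -0.0, -1.0]]
wrist_force: [-0.4, -0.8, -0.4]
gripper_width: 0.195
gripper_force: 30.0
```

jog_arm --plan "-0.21 0.39 0 0 0 0 1;-0.36 0.68 0 0 0 0 1;-0.52 0.967 0 0 0 0 1;-0.52 0.967 0 0 0 0 1;-0.52 0.967 0 0 0 0 1;-0.52 0.967 0 0 0 0 1;-0.52 0.967 0 0 0 0 1;-0.52 0.967 0 0 0 0 1;-0.52 0.967 0 0 0 0 1;-0.52 0.967 0 0 0 0 1"

```text
time_s: 6.15
tcp_pos: [0.6446, -0.1032, 0.2048]
ee_rot: [[-0.985, 0.175, -0.002], [0.175, 0.985, 0.0], [0.002, -0.0, -1.0]]
wrist_force: [1.4, 0.3, -1.1]
gripper_width: 0.194
gripper_force: 30.0
```

jog_arm --plan "-0.52 0.967 0 0 0 0 1;-0.36 0.68 0 0 0 0 1;-0.21 0.39 0 0 0 0 1;0 0 0 0 0 0 1;0 0 0 0 0 0 1;0 0 0 0 0 0 1;0 0 0 0 0 0 1;0 0 0 0 0 0 1;0 0 0 0 0 0 1;0 0 0 0 0 0 1"

```text
time_s: 7.15
tcp_pos: [0.6799, -0.0599, 0.2065]
ee_rot: [[-0.985, 0.175, 0.0], [0.175, 0.985, 0.0], [-0.0, 0.0, -1.0]]
wrist_force: [0.1, 0.4, -0.8]
gripper_width: 0.197
gripper_force: 30.0
```

```bash
python3 - <<'E'
from h import *
import pickle
s=r.sense();c=r.get_calibration("wrist");p,d=r.capture("wrist");pickle.dump((p,d,c,s),open("pics/w2.pkl","wb"))
cv2.imwrite("pics/w2.png",cv2.resize(p[:,:,::-1],(800,600),interpolation=cv2.INTER_CUBIC))
print(s["tcp_pos"],s["ee_rot"],s["gripper_width"],s["wrist_force"])
t=s["tcp_pos"]+.088*s["ee_rot"][:,2];print(np.array(proj("wrist",t,c))/.64)
E
```

```text
[ 0.67987916 -0.05986161  0.20646749] [[-9.84519664e-01  1.75274058e-01  1.87939461e-04]
 [ 1.75274070e-01  9.84519679e-01  4.82350376e-05]
 [-1.76575748e-04  8.04292572e-05 -9.99999981e-01]] 0.19668897147936956 [ 0.12383561  0.3511574  -0.82766381]
[395.37451682 311.53268585]
```

View pics/w2.png

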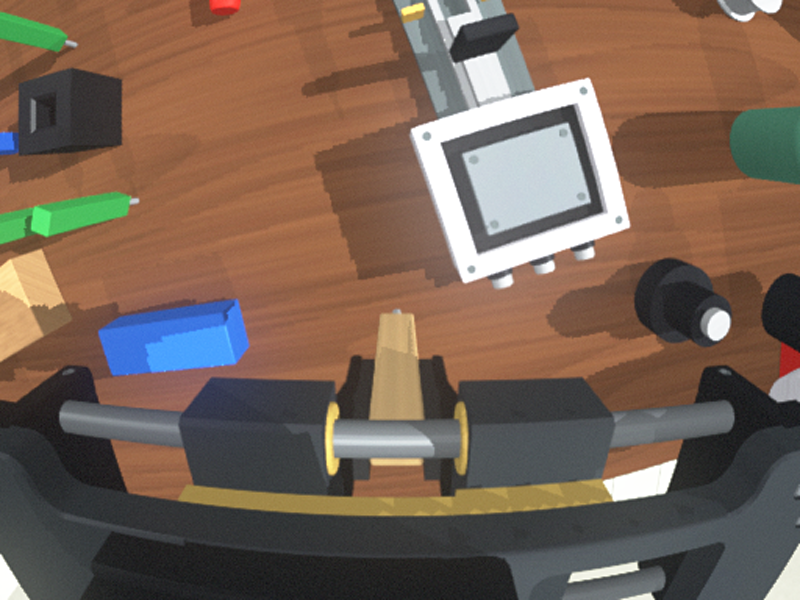

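The tip is at about (397,311), right below the TCP. The case's top corners are at (411,131), (592,79), (631,229) and (466,283), and the groove's outer corners at (441,149), (577,105), (605,213) and (476,254).

```bash
cat > fit.py <<'E'
from h import *
import pickle
from scipy.optimize import least_squares
W=lambda u,v:np.array([(u+.5)*.64-.5,(v+.5)*.64-.5])
M=[(-55,-65),(-55,65),(55,65),(55,-65),(-41,-51),(-41,51),(41,51),(41,-51)]
px=[(411,131),(592,79),(631,229),(466,283),(441,149),(577,105),(605,213),(476,254)]
def pt(q,m):
    c,s=np.cos(q[2]),np.sin(q[2]);x,y=np.array(m)/1e3;return np.array([q[0]+c*x-s*y,q[1]+s*x+c*y,q[3]])
def go(px,c,fz=None):
    f=lambda q:np.concatenate([np.array(proj("wrist",pt(list(q[:3])+[q[3] if fz is None else fz],m),c))-W(*u) for m,u in zip(M,px)])
    s=least_squares(f,[.619,.04,.15,.06]);return s.x,s.fun.reshape(-1,2)
E
python3 - <<'E'
from fit import *
p,d,c,s=pickle.load(open("pics/w2.pkl","rb"))
for fz in(None,.06):
    x,e=go(px,c,fz);print(x,e.round(1).tolist())
q=list(x[:3])+[.06]
for m in[(-35,45),(-35,15),(-35,-15),(-35,-45),(0,-45),(35,-45)]:print(m,pt(q,m).round(4))
# reprojection check in top & scene, vs earlier corner picks
for m in M[:4]:print(np.round(proj("top",pt(q,m)),1),np.round(proj("scene",pt(q,m)),1))
I=p[:,:,::-1];a=cv2.resize(I[40:190,255:410],(620,600),interpolation=cv2.INTER_CUBIC)
for m in[(-35,45),(-35,-45),(35,-45),(35,45)]+M:
    w=pt(q,m);u=np.array(proj("wrist",w,c));u=((u-[255,40]+.5)*4-.5).astype(int);cv2.drawMarker(a,u.tolist(),(0,0,255),0,8,1)
b=cv2.resize(I[185:225,235:275],(160,160),interpolation=cv2.INTER_CUBIC);a=np.hstack([a,np.vstack([b,np.zeros((440,160,3),np.uint8)])])
cv2.imwrite("pics/c2.png",a)
E
```

```text
[0.62292008 0.04283138 0.16505024 0.05532078] [[1.4, 0.1], [-2.3, 1.1], [-1.7, -1.0], [-0.7, 0.0], [-0.5, -3.1], [0.3, -0.7], [2.1, 1.1], [1.2, 2.6]]
[0.62260042 0.0417027  0.16507647 0.06      ] [[0.4, -0.3], [-1.6, 0.2], [-0.7, -0.5], [-1.2, 1.0], [-1.3, -3.4], [0.9, -1.4], [2.9, 1.4], [0.9, 3.4]]
(-35, 45) [0.5807 0.0803 0.06  ]
(-35, 15) [0.5856 0.0507 0.06  ]
(-35, -15) [0.5905 0.0212 0.06  ]
(-35, -45) [ 0.5955 -0.0084  0.06  ]
(0, -45) [ 0.63   -0.0027  0.06  ]
(35, -45) [0.6645 0.0031 0.06  ]
[252.8 166.9] [264.3 202.9]
[208.1 174.4] [321.2 206. ]
[202.7 137.9] [322.8 245.3]
[246.7 130.5] [261.6 241.8]
```

View pics/c2.png

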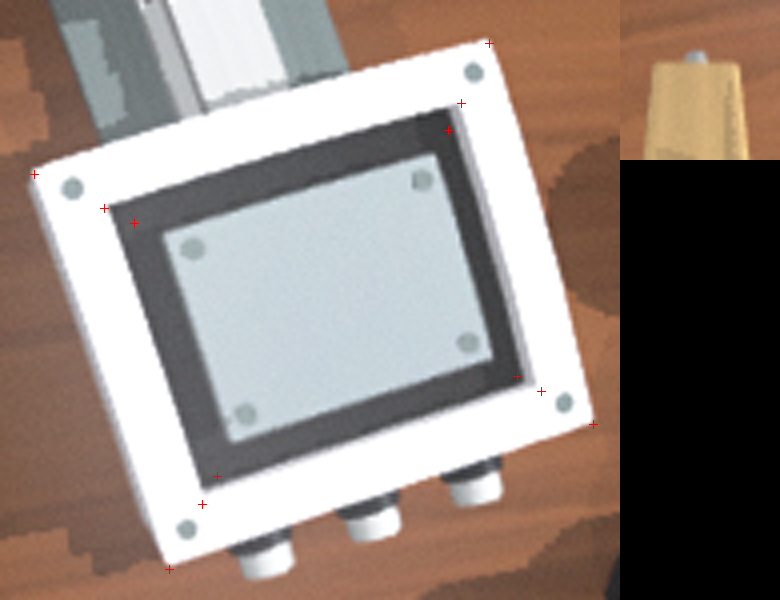

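```bash
python3 - <<'E'
import fit
from fit import *
p,d,c,s=pickle.load(open("pics/w2.pkl","rb"))
fit.M[4:]=[(-29,-39),(-29,39),(29,39),(29,-39)]
cr=[(33,173),(490,40),(594,424),(168,570),(163,232),(437,152),(492,358),(230,442)]
fit.W=lambda u,v:np.array([255+(u+.5)/4-.5,40+(v+.5)/4-.5])
for fz in(None,.06):
    x,e=go(cr,c,fz);print(x,e.round(1).tolist())
q=list(x[:3])+[.06]
for m in[(-35,45),(-35,15),(-35,-15),(-35,-45),(0,-45),(35,-45)]:print(m,pt(q,m).round(4))
tip=np.array([235+(78)/4-.5,185+58/4-.5]);print(tip,proj("wrist",s["tcp_pos"]-[0,0,.088],c),atz("wrist",*tip,s["tcp_pos"][2]-.088,c))
# depth check of lid, groove floor
E=np.array(c["extrinsics"])
for m in[(0,0),(-35,0),(0,-45)]:
    u,v=proj("wrist",pt(q,m),c);x,dd=ray("wrist",u,v,c);z=d[int(round(v)),int(round(u))];k=z/(-(E[:3,:3].T@dd)[2]);print(m,(x+dd*k).round(4))
E
```

```text
[0.62155049 0.04129342 0.16430898 0.06124973] [[-0.1, -0.6], [-0.0, -0.1], [-0.1, -0.4], [-0.1, -0.8], [-0.1, 0.5], [-0.3, 0.2], [0.5, 0.3], [0.2, 0.8]]
[0.62163376 0.04160292 0.16430746 0.06      ] [[0.1, -0.5], [-0.2, 0.2], [-0.3, -0.5], [-0.0, -1.1], [0.0, 0.6], [-0.4, 0.4], [0.3, 0.2], [0.3, 0.6]]
(-35, 45) [0.5797 0.0803 0.06  ]
(-35, 15) [0.5847 0.0507 0.06  ]
(-35, -15) [0.5896 0.0211 0.06  ]
(-35, -45) [ 0.5945 -0.0085  0.06  ]
(0, -45) [ 0.629  -0.0028  0.06  ]
(35, -45) [0.6635 0.0029 0.06  ]
[254. 199.] (np.float64(253.03164505143693), np.float64(199.36412833964272)) [ 0.67969668 -0.05896395  0.11846749]
(0, 0) [0.6217 0.0419 0.0589]
(-35, 0) [0.5867 0.0386 0.0496]
(0, -45) [ 0.63   -0.0014  0.0498]
```

jog_arm --plan "0.4 0.39 0 0 0 0 1;0.63 0.62 0 0 0 0 1;0.79 0.77 0 0 0 0 1;0.79 0.77 0 0 0 0 1;0.79 0.77 0 0 0 0 1;0.79 0.77 0 0 0 0 1;0.48 0.46 0 0 0 0 1;0.25 0.23 0 0 0 0 1;0 0 0 0 0 0 1;0 0 0 0 0 0 1"

```text
time_s: 8.2
tcp_pos: [0.5802, 0.0793, 0.2064]
ee_rot: [[-0.985, 0.175, 0.0], [0.175, 0.985, -0.0], [-0.0, -0.0, -1.0]]
wrist_force: [0.0, 0.6, -0.3]
gripper_width: 0.191
gripper_force: 30.0
```

jog_arm --plan "0 0 0.3 0 0 0 1;0 0 0.5 0 0 0 1;0 0 0.5 0 0 0 1;0 0 0.4 0 0 0 1;0 0 0.2 0 0 0 1;0 0 0.1 0 0 0 1;0 0 0 0 0 0 1;0 0 0 0 0 0 1;0 0 0 0 0 0 1;0 0 0 0 0 0 1"

```text
time_s: 9.2
tcp_pos: [0.58, 0.0796, 0.1568]
ee_rot: [[-0.985, 0.175, 0.001], [0.175, 0.985, 0.0], [-0.001, 0.0, -1.0]]
wrist_force: [-0.3, 0.1, -0.1]
gripper_width: 0.193
gripper_force: 30.0
```

```bash
python3 - <<'E'
from h import *
import pickle
s=r.sense();c=r.get_calibration("wrist");p,d=r.capture("wrist");pickle.dump((p,d,c,s),open("pics/w3.pkl","wb"))
print(s["tcp_pos"],s["ee_rot"])
u=np.array(proj("wrist",(.5797,.0803,.06),c));t=s["tcp_pos"]+[0,.001,-.088];print(u,proj("wrist",t,c),t,"err tool mm",1e3*s["ee_rot"].T@(np.array([.5797,.0803,.054])-t))
x,y=int(u[0])-40,int(u[1])-45
cv2.imwrite("pics/c3.png",cv2.resize(p[y:y+75,x:x+100,::-1],(800,600),interpolation=cv2.INTER_CUBIC))
E
```

```text
[0.57998992 0.07963664 0.15677316] [[-9.84584952e-01  1.74904898e-01  8.64949141e-04]
 [ 1.74905225e-01  9.84585223e-01  3.16759885e-04]
 [-7.96213288e-04  4.63161140e-04 -9.99999576e-01]]
[253.62413539 195.86321678] (np.float64(254.07344168286295), np.float64(199.0938768688661)) [0.57998992 0.08063664 0.06877316] err tool mm [ 0.23833806 -0.3890034  14.77279745]
```

View pics/c3.png

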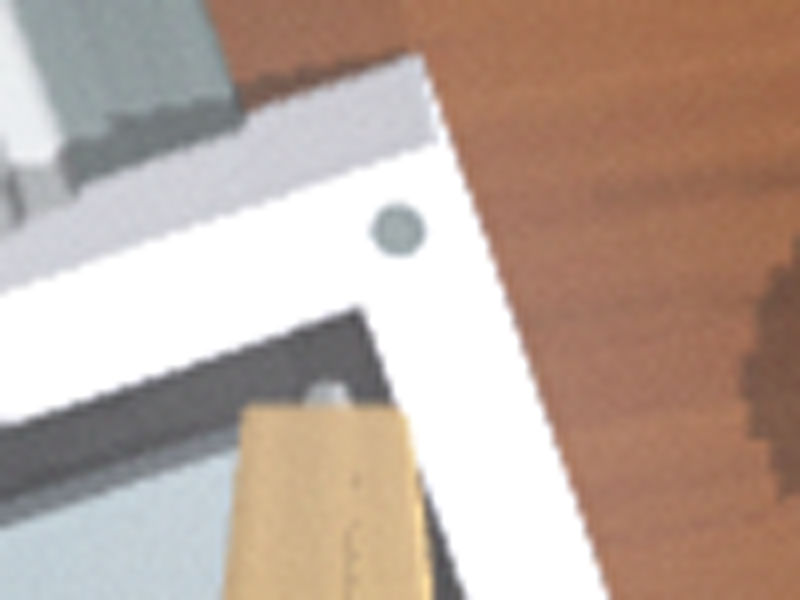

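The pin tip is at crop pixel (327,388), over the groove corner. I'll lower it and trace the front.

jog_arm --plan "0.01 -0.015 0.12 0 0 0 1;0 0 0.12 0 0 0 1;0 0 0.12 0 0 0 1;0 0 0.12 0 0 0 1;0 0 0.11 0 0 0 1;0 0 0 0 0 0 1;0 0 0 0 0 0 1;0 0 0 0 0 0 1;0 0 0 0 0 0 1;0 0 0 0 0 0 1"

```text
time_s: 10.25
tcp_pos: [0.5795, 0.0793, 0.1417]
ee_rot: [[-0.985, 0.175, 0.0], [0.175, 0.985, 0.0], [-0.0, 0.0, -1.0]]
wrist_force: [0.3, -0.7, 0.4]
gripper_width: 0.193
gripper_force: 30.0
```

jog_arm --plan "-0.05 -0.14 0 0 0 0 1;-0.05 -0.14 0 0 0 0 1;-0.05 -0.14 0 0 0 0 1;-0.05 -0.14 0 0 0 0 1;-0.05 -0.14 0 0 0 0 1;-0.05 -0.14 0 0 0 0 1;-0.05 -0.14 0 0 0 0 1;-0.05 -0.14 0 0 0 0 1;-0.05 -0.14 0 0 0 0 1;-0.05 -0.14 0 0 0 0 1"

```text
time_s: 11.25
tcp_pos: [0.5857, 0.0422, 0.1415]
ee_rot: [[-0.985, 0.175, -0.0], [0.175, 0.985, -0.0], [0.0, -0.0, -1.0]]
wrist_force: [-0.3, 0.6, -1.0]
gripper_width: 0.191
gripper_force: 30.0
```

jog_arm --plan "-0.05 -0.141 0 0 0 0 1;-0.05 -0.141 0 0 0 0 1;-0.05 -0.141 0 0 0 0 1;-0.05 -0.141 0 0 0 0 1;-0.05 -0.141 0 0 0 0 1;-0.05 -0.141 0 0 0 0 1;-0.05 -0.141 0 0 0 0 1;-0.05 -0.141 0 0 0 0 1;-0.05 -0.141 0 0 0 0 1;-0.05 -0.141 0 0 0 0 1"

```text
time_s: 12.25
tcp_pos: [0.5919, 0.0053, 0.1415]
ee_rot: [[-0.985, 0.175, -0.0], [0.175, 0.985, -0.0], [0.0, -0.0, -1.0]]
wrist_force: [0.7, 0.6, -0.8]
gripper_width: 0.188
gripper_force: 30.0
```

jog_arm --plan "-0.05 -0.141 0 0 0 0 1;-0.05 -0.141 0 0 0 0 1;-0.05 -0.141 0 0 0 0 1;-0.05 -0.141 0 0 0 0 1;0 0 0 0 0 0 1;0 0 0 0 0 0 1;0 0 0 0 0 0 1;0 0 0 0 0 0 1;0 0 0 0 0 0 1;0 0 0 0 0 0 1"

```text
time_s: 13.25
tcp_pos: [0.5943, -0.009, 0.1416]
ee_rot: [[-0.985, 0.175, 0.0], [0.175, 0.985, 0.0], [-0.0, 0.0, -1.0]]
wrist_force: [0.3, 0.0, -1.4]
gripper_width: 0.192
gripper_force: 30.0
```

jog_arm --plan "-0.147 0.051 0 0 0 0 1;-0.147 0.051 0 0 0 0 1;-0.147 0.051 0 0 0 0 1;-0.147 0.051 0 0 0 0 1;-0.147 0.051 0 0 0 0 1;-0.147 0.051 0 0 0 0 1;-0.147 0.051 0 0 0 0 1;-0.147 0.051 0 0 0 0 1;-0.147 0.051 0 0 0 0 1;-0.147 0.051 0 0 0 0 1"

```text
time_s: 14.25
tcp_pos: [0.633, -0.0029, 0.1415]
ee_rot: [[-0.985, 0.175, 0.0], [0.175, 0.985, -0.0], [-0.0, -0.0, -1.0]]
wrist_force: [0.5, 0.8, -0.6]
gripper_width: 0.192
gripper_force: 30.0
```

jog_arm --plan "-0.147 0.051 0 0 0 0 1;-0.147 0.051 0 0 0 0 1;-0.147 0.051 0 0 0 0 1;-0.147 0.051 0 0 0 0 1;-0.147 0.051 0 0 0 0 1;-0.147 0.051 0 0 0 0 1;-0.147 0.051 0 0 0 0 1;-0.147 0.051 0 0 0 0 1;0 0 0 0 0 0 1;0 0 0 0 0 0 1"

```text
time_s: 15.25
tcp_pos: [0.6633, 0.002, 0.1414]
ee_rot: [[-0.985, 0.175, -0.0], [0.175, 0.985, 0.0], [0.0, -0.0, -1.0]]
wrist_force: [0.1, -0.0, -1.1]
gripper_width: 0.197
gripper_force: 30.0
```

jog_arm --plan "0 0 0 0 0 0 1;0 0 0 0 0 0 1;0 0 -0.1 0 0 0 1;0 0 -0.15 0 0 0 1;0 0 -0.25 0 0 0 1;0 0 -0.5 0 0 0 1;0 0 -0.7 0 0 0 1;0 0 -0.6 0 0 0 1;0 0 -0.3 0 0 0 1;0 0 0 0 0 0 1"

```text
time_s: 16.25
tcp_pos: [0.6642, 0.002, 0.2087]
ee_rot: [[-0.985, 0.175, 0.004], [0.175, 0.985, 0.001], [-0.004, 0.001, -1.0]]
wrist_force: [-0.7, 0.4, 0.1]
gripper_width: 0.197
gripper_force: 30.0
```

jog_arm --plan "0.13 -0.37 0 0 0 0 1;0.23 -0.65 0 0 0 0 1;0.335 -0.927 0 0 0 0 1;0.335 -0.927 0 0 0 0 1;0.335 -0.927 0 0 0 0 1;0.335 -0.927 0 0 0 0 1;0.335 -0.927 0 0 0 0 1;0.335 -0.927 0 0 0 0 1;0.335 -0.927 0 0 0 0 1;0.335 -0.927 0 0 0 0 1"

```text
time_s: 17.25
tcp_pos: [0.5495, -0.1941, 0.2059]
ee_rot: [[-0.984, 0.176, -0.002], [0.176, 0.984, 0.0], [0.002, -0.0, -1.0]]
wrist_force: [0.3, -0.6, 0.2]
gripper_width: 0.196
gripper_force: 30.0
```

jog_arm --plan "0.335 -0.927 0 0 0 0 1;0.335 -0.927 0 0 0 0 1;0.335 -0.927 0 0 0 0 1;0.335 -0.927 0 0 0 0 1;0.23 -0.65 0 0 0 0 1;0.13 -0.37 0 0 0 0 1;0 0 0 0 0 0 1;0 0 0 0 0 0 1;0 0 0 0 0 0 1;0 0 0 0 0 0 1"

```text
time_s: 18.25
tcp_pos: [0.4895, -0.3007, 0.2065]
ee_rot: [[-0.985, 0.174, -0.0], [0.174, 0.985, 0.0], [0.0, 0.0, -1.0]]
wrist_force: [-0.6, 0.3, -0.6]
gripper_width: 0.191
gripper_force: 30.0
```

```bash
python3 - <<'E'
from h import *
import pickle
s=r.sense();c=r.get_calibration("wrist");p,d=r.capture("wrist");pickle.dump((p,d,c,s),open("pics/w4.pkl","wb"))
print(s["tcp_pos"],s["ee_rot"],"d tool mm",1e3*s["ee_rot"].T@(np.array([.4895,-.3011,.0968])-s["tcp_pos"]))
t=s["tcp_pos"]+[0,.001,-.088];u=np.array(proj("wrist",t,c));print(u,(u-[200,150]+.5)*8-.5)
q=(np.array(proj("wrist",(.4895,-.3001,.075),c))-[200,150]+.5)*8-.5;print("well predicted",q)
cv2.imwrite("pics/c4.png",cv2.resize(p[150:225,200:300,::-1],(800,600),interpolation=cv2.INTER_CUBIC))
E
```

```text
[ 0.48950444 -0.3007216   0.20650288] [[-9.84778124e-01  1.73816129e-01 -1.63716370e-05]
 [ 1.73816127e-01  9.84778122e-01  6.75525656e-05]
 [ 2.78641554e-05  6.36786343e-05 -9.99999998e-01]] d tool mm [-6.44511794e-02 -3.80395707e-01  1.09702859e+02]
[254.15274684 199.19155823] [436.72197469 397.03246586]
well predicted [432.84406149 291.96930777]
```

View pics/c4.png

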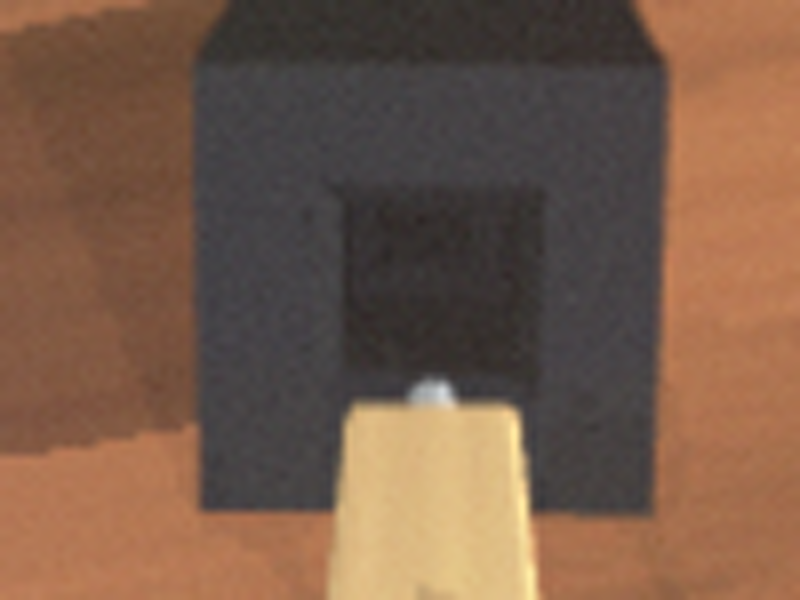

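The tip at (432,390) and the stand top at (197–662, 62–513), centred at about (430,288), agree with the prediction. I'll insert the stylus.

jog_arm --plan "0 -0.015 0.5 0 0 0 1;0 0 0.6 0 0 0 1;0 0 0.5 0 0 0 1;0 0 0.3 0 0 0 1;0 0 0.3 0 0 0 1;0 0 0.3 0 0 0 1;0 0 0.3 0 0 0 1;0 0 0.3 0 0 0 1;0 0 0.3 0 0 0 1;0 0 0 0 0 0 1"

```text
time_s: 19.3
tcp_pos: [0.4883, -0.3015, 0.1202]
ee_rot: [[-0.985, 0.175, -0.002], [0.175, 0.985, 0.001], [0.002, 0.001, -1.0]]
wrist_force: [0.5, -0.3, 0.2]
gripper_width: 0.191
gripper_force: 30.0
```

jog_arm --plan "0 0 0.25 0 0 0 1;0 0 0.25 0 0 0 1;0 0 0.2 0 0 0 1;0 0 0.15 0 0 0 1;0 0 0.1 0 0 0 1;0 0 0.02 0 0 0 1;0 0 0 0 0 0 1;0 0 0 0 0 0 1;0 0 0 0 0 0 1;0 0 0 0 0 0 1"

```text
time_s: 20.3
tcp_pos: [0.4892, -0.3018, 0.0975]
ee_rot: [[-0.985, 0.175, 0.0], [0.175, 0.985, -0.0], [-0.0, -0.0, -1.0]]
wrist_force: [0.2, -0.6, -0.7]
gripper_width: 0.191
gripper_force: 30.0
```

jog_arm --plan "0 0 0 0 0 0 0;0 0 0 0 0 0 0;0 0 0 0 0 0 0;0 0 0 0 0 0 0;0 0 0 0 0 0 0;0 0 0 0 0 0 0;0 0 0 0 0 0 0;0 0 0 0 0 0 0;0 0 -0.3 0 0 0 0;0 0 -0.6 0 0 0 0"

```text
time_s: 21.3
tcp_pos: [0.4883, -0.3015, 0.1193]
ee_rot: [[-0.985, 0.175, -0.003], [0.175, 0.985, 0.001], [0.003, 0.0, -1.0]]
wrist_force: [0.6, 0.1, -0.1]
gripper_width: 0.499
gripper_force: 0.0
```

jog_arm --plan "0 0 -0.8 0 0 0 0;0 0 -1 0 0 0 0;0 0 -1 0 0 0 0;0 0 -1 0 0 0 0;0 0 -1 0 0 0 0;0 0 -0.5 0 0 0 0;0 0 0 0 0 0 0;0 0 0 0 0 0 0;0 0 0 0 0 0 0;0 0 0 0 0 0 0"

```text
time_s: 22.3
tcp_pos: [0.4885, -0.3015, 0.2508]
ee_rot: [[-0.985, 0.175, -0.003], [0.175, 0.985, 0.001], [0.003, 0.001, -1.0]]
wrist_force: [0.0, 0.6, 0.0]
gripper_width: 0.504
gripper_force: 0.0
```

```bash
python3 - <<'E'
from h import *
import pickle
s=r.sense();c=r.get_calibration("wrist");p,d=r.capture("wrist");pickle.dump((p,d,c,s),open("pics/w5.pkl","wb"))
print(s["tcp_pos"],s["gripper_width"])
hsv=cv2.cvtColor(p,cv2.COLOR_RGB2HSV)
u=np.array(proj("wrist",(.489,-.3005,.14),c));print(u)
x,y=int(u[0]),int(u[1]);print(p[y-2:y+3,x].tolist())
E=np.array(c["extrinsics"])
o,dd=ray("wrist",x,y,c);print("3d",o+dd*d[y,x]/(-(E[:3,:3].T@dd)[2]))
cv2.imwrite("pics/c5.png",cv2.resize(p[:,:,::-1],(512,384)))
E
```

```text
[ 0.48853497 -0.30148574  0.25082988] 0.5040478802136321
[254.10176553 192.54477188]
[[255, 254, 222], [255, 254, 223], [255, 254, 223], [255, 254, 223], [255, 254, 224]]
3d [ 0.48869116 -0.30054166  0.13917072]
```

View pics/c5.png

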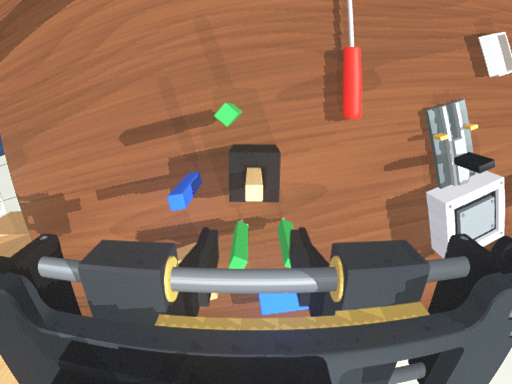

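The stylus is standing upright in its stand (254,185), with nothing disturbed. Next is the latch.

jog_arm --plan "0.03 0.37 0 0 0 0 0.3;0.05 0.65 0 0 0 0 0.3;0.065 0.923 0 0 0 0 0.3;0.065 0.923 0 0 0 0 0.3;0.065 0.923 0 0 0 0 0.3;0.065 0.923 0 0 0 0 0.3;0.065 0.923 0 0 0 0 0.3;0.065 0.923 0 0 0 0 0.3;0.065 0.923 0 0 0 0 0.3;0.065 0.923 0 0 0 0 0.3"

```text
time_s: 23.35
tcp_pos: [0.5108, -0.0901, 0.2524]
ee_rot: [[-0.985, 0.174, 0.0], [0.174, 0.985, 0.0], [-0.0, 0.0, -1.0]]
wrist_force: [-0.1, -0.4, -0.7]
gripper_width: 0.351
gripper_force: 0.0
```

jog_arm --plan "0.065 0.923 0 0 0 0 0.3;0.065 0.923 0 0 0 0 0.3;0.065 0.923 0 0 0 0 0.3;0.065 0.923 0 0 0 0 0.3;0.05 0.65 0 0 0 0 0.3;0.03 0.37 0 0 0 0 0.3;0 0 0 0 0 0.98 0.3;0 0 0 0 0 0.98 0.3;0 0 0 0 0 0.98 0.3;0 0 0 0 0 0.98 0.3"

```text
time_s: 24.35
tcp_pos: [0.5231, 0.0253, 0.2523]
ee_rot: [[-0.746, 0.666, -0.0], [0.666, 0.746, -0.0], [0.0, -0.0, -1.0]]
wrist_force: [-0.2, 0.5, -1.4]
gripper_width: 0.349
gripper_force: 0.0
```

jog_arm --plan "0 0 0 0 0 0.98 0.3;0 0 0 0 0 0.98 0.3;0 0 0 0 0 0.98 0.3;0 0 0 0 0 0.98 0.3;0 0 0 0 0 0.98 0.3;0 0 0 0 0 0 0.3;0 0 0 0 0 0 0.3;0 0 0 0 0 0 0.3;0 0 0 0 0 0 0.3;0 0 0 0 0 0 0.3"

```text
time_s: 25.35
tcp_pos: [0.5349, -0.0228, 0.2488]
ee_rot: [[-0.236, 0.972, -0.015], [0.969, 0.236, 0.067], [0.068, 0.002, -0.998]]
wrist_force: [-1.0, -0.2, 0.4]
gripper_width: 0.352
gripper_force: 0.0
```

```bash
python3 - <<'E'
from h import *
import pickle
s=r.sense();c=r.get_calibration("wrist");p,d=r.capture("wrist");pickle.dump((p,d,c,s),open("pics/w6.pkl","wb"))
print(s["tcp_pos"],s["ee_rot"],s["gripper_width"],s["joints"])
for q in[(.523,.0252,.09),(.485,.019,.032)]:print(proj("wrist",q,c))
u=np.array(proj("wrist",(.505,.022,.05),c)).astype(int);x,y=u-[50,48];print(x,y)
a=cv2.resize(p[y:y+75,x:x+100,::-1],(800,600),interpolation=cv2.INTER_CUBIC)
cv2.imwrite("pics/c6.png",a)
E
```

```text
[ 0.53491243 -0.02284416  0.24879039] [[-0.23604448  0.97163333 -0.01454875]
 [ 0.96933361  0.2364865   0.06683177]
 [ 0.06837656  0.00167268 -0.99765818]] 0.35229169988091524 [  12.53713294   12.82457671   -7.41872901   -4.17966323  -69.78867061
 -177.40890497]
(np.float64(252.75197316317585), np.float64(145.06680608136713))
(np.float64(222.95107698182127), np.float64(140.08723167730813))
187 94
```

View pics/c6.png

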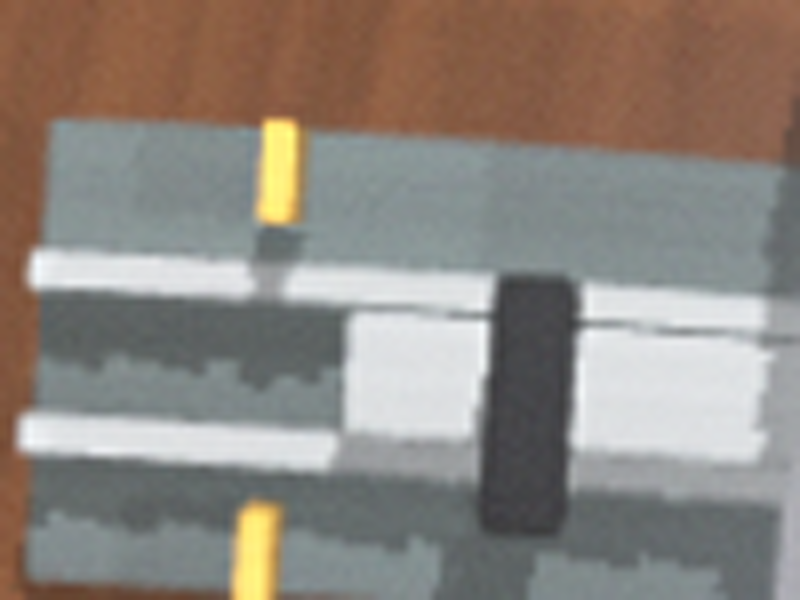

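The picture shows the brass posts at (281,122–222) and (258,502–590) and the tab at (537,275)–(522,530). The turn ran the last joint to its end, so I'll turn back the other way.

```bash
cat > go.py <<'E'
from h import *
import sys
from scipy.spatial.transform import Rotation as Ro
a=.1643
Rt=np.array([[np.sin(a),-np.cos(a),0],[-np.cos(a),-np.sin(a),0],[0,0,-1]]).T.T
Rt=np.column_stack([[np.sin(a),-np.cos(a),0],[-np.cos(a),-np.sin(a),0],[0,0,-1]])
E
python3 - <<'E'
from go import *
import pickle
p,d,c,s=pickle.load(open("pics/w6.pkl","rb"))
C=np.array([.62163,.0416]);ca,sa=np.cos(a),np.sin(a);M=np.array([[ca,sa],[-sa,ca]])
for n,u,v,z in[("postR y-40",281,122,.032),("postR near",277,222,.032),("postL y+24",261,503,.032),("tab far y-18",537,275,.09),("tab L",495,275,.09),("tab R",579,281,.09)]:
    q=atz("wrist",187+(u+.5)/8-.5,94+(v+.5)/8-.5,z,c);print(n,q[:2].round(4),"case mm",(M@(q[:2]-C)*1e3).round(1))
print(np.array(c["extrinsics"])[:3,3])
R=s["ee_rot"]; 
# level first (about horizontal axis), then turn
z=R[:,2];ax=np.cross(z,[0,0,-1]);L=Ro.from_rotvec(ax/np.linalg.norm(ax)*np.arcsin(np.linalg.norm(ax))).as_matrix()@R
print("level rv units",Ro.from_matrix(R.T@L).as_rotvec(degrees=True)/8,"turn units",Ro.from_matrix(L.T@Rt).as_rotvec(degrees=True)/8)
print("shift world",np.array([.523,.0252,.25])-s["tcp_pos"])
E
```

```text
postR y-40 [0.4741 0.058 ] case mm [-142.8   40.3]
postR near [0.4772 0.0421] case mm [-142.4   24.1]
postL y+24 [ 0.485  -0.0028] case mm [-142.1  -21.5]
tab far y-18 [0.5196 0.0436] case mm [-100.4   18.7]
tab L [0.514  0.0423] case mm [-106.    18.3]
tab R [0.5253 0.0442] case mm [-94.6  18.3]
[0.51845598 0.04543235 0.41476341]
level rv units [ 1.19890277e-02 -4.90093693e-01  1.92893104e-16] turn units [ 1.88690301e-17  1.60989404e-16 -2.19663917e+01]
shift world [-0.01191243  0.04804416  0.00120961]
```

jog_arm --plan "0 0 0 0 -0.49 -0.5 0.3;0 0 0 0 0 -1 0.3;0 0 0 0 0 -1 0.3;0 0 0 0 0 -1 0.3;0 0 0 0 0 -1 0.3;0 0 0 0 0 -1 0.3;0 0 0 0 0 -1 0.3;0 0 0 0 0 -1 0.3;0 0 0 0 0 0 0.3;0 0 0 0 0 0 0.3"

```text
time_s: 26.4
tcp_pos: [0.535, -0.0233, 0.2487]
ee_rot: [[-0.959, 0.285, 0.004], [0.285, 0.959, 0.001], [-0.003, 0.002, -1.0]]
wrist_force: [-0.7, -0.5, 0.1]
gripper_width: 0.352
gripper_force: 0.0
```

```bash
cat >> go.py <<'E'
def rep(t):
    s=r.sense();R=s["ee_rot"];print(s["time_s"],s["joints"].round(1),s["tcp_pos"])
    print("turn units",(Ro.from_matrix(R.T@Rt).as_rotvec(degrees=True)/8).round(3),"shift units",(R.T@(np.array(t)-s["tcp_pos"])/.025).round(3),"in final axes",(Rt.T@(np.array(t)-s["tcp_pos"])/.025).round(3))
E
python3 -c "
from go import *
rep((.523,.0252,.25))"
```

```text
26.4 [  14.9   12.1   -9.8   -0.   -67.8 -121.4] [ 0.53503388 -0.02327665  0.24871855]
turn units [ -0.015   0.031 -14.495] shift units [ 1.013  1.722 -0.051] in final axes [-1.992  0.158 -0.051]
```

jog_arm --plan "0 0 0 0 0 -1 0.3;0 0 0 0 0 -1 0.3;0 0 0 0 0 -1 0.3;0 0 0 0 0 -1 0.3;0 0 0 0 0 -1 0.3;0 0 0 0 0 -1 0.3;0 0 0 0 0 -1 0.3;0 0 0 0 0 -1 0.3;0 0 0 0 0 -1 0.3;0 0 0 0 0 -1 0.3"

```text
time_s: 27.4
tcp_pos: [0.535, -0.0235, 0.2487]
ee_rot: [[-0.442, -0.897, 0.004], [-0.897, 0.442, 0.001], [-0.003, -0.003, -1.0]]
wrist_force: [0.5, 0.2, 0.7]
gripper_width: 0.351
gripper_force: 0.0
```

jog_arm --plan "0 0 0 0 0 -1 0.3;0 0 0 0 0 -1 0.3;0 0 0 0 0 -1 0.3;0 0 0 0 0 -1 0.3;0 0 0 0 0 -0.5 0.3;-0.6 0.05 0 0 0 0 0.3;-0.8 0.06 0 0 0 0 0.3;-0.59 0.05 0 0 0 0 0.3;0 0 0 0 0 0 0.3;0 0 0 0 0 0 0.3"

```text
time_s: 28.4
tcp_pos: [0.5228, 0.0254, 0.2488]
ee_rot: [[0.167, -0.986, 0.004], [-0.986, -0.167, 0.001], [-0.0, -0.004, -1.0]]
wrist_force: [0.2, -0.2, -0.2]
gripper_width: 0.351
gripper_force: 0.0
```

```bash
python3 -c "
from go import *
rep((.523,.0252,.051))"
```

```text
28.4 [ 20.6  10.9 -11.4   0.  -67.5 -11. ] [0.52275072 0.0254034  0.24881534]
turn units [-0.029  0.003  0.025] shift units [0.012 0.024 7.913] in final axes [ 0.01  -0.009  7.913]
```

jog_arm --plan "0 0 0.5 -0.03 0 0.025 0.3;0 0 1 0 0 0 0.3;0 0 1 0 0 0 0.3;0 0 1 0 0 0 0.3;0 0 1 0 0 0 0.3;0 0 1 0 0 0 0.3;0 0 0.9 0 0 0 0.3;0 0 0.7 0 0 0 0.3;0 0 0.5 0 0 0 0.3;0 0 0.3 0 0 0 0.3"

```text
time_s: 29.4
tcp_pos: [0.5217, 0.024, 0.0491]
ee_rot: [[0.162, -0.987, -0.004], [-0.987, -0.162, -0.001], [0.0, 0.004, -1.0]]
wrist_force: [-0.4, 0.1, -0.3]
gripper_width: 0.351
gripper_force: 0.0
```

jog_arm --plan "0 0 0 0 0 0 0.6;0 0 0 0 0 0 0.8;0 0 0 0 0 0 1;0 0 0 0 0 0 1;0 0 0 0 0 0 1;0 0 0 0 0 0 1;0 0 0 0 0 0 1;0 0 0 0 0 0 1;0 0 0 0 0 0 1;0 0 0 0 0 0 1"

```text
time_s: 30.4
tcp_pos: [0.5227, 0.0248, 0.0518]
ee_rot: [[0.163, -0.987, -0.0], [-0.987, -0.163, 0.0], [-0.0, 0.0, -1.0]]
wrist_force: [-2.9, 0.2, 5.8]
gripper_width: 0.14
gripper_force: 30.0
```

```bash
python3 -c "
from go import *
t=np.array([.62163,.0416])-.1423*np.array([np.cos(a),np.sin(a)])
print(t);rep((t[0],t[1],.051));s=r.sense();print(s['gripper_width'],s['gripper_force'],s['wrist_force'])
C=np.array([.62163,.0416]);print('case x of tcp',(s['tcp_pos'][:2]-C)@[np.cos(a),np.sin(a)],(s['tcp_pos'][:2]-C)@[-np.sin(a),np.cos(a)])"
```

```text
[0.48124634 0.01832516]
30.4 [ 20.5  23.4 -26.1  -0.  -40.5 -11.1] [0.52268433 0.02480569 0.05175687]
turn units [ 0.003  0.002 -0.002] shift units [-0.015  1.678  0.031] in final axes [-0.015  1.678  0.03 ]
0.13983306335899456 29.999735704623163 [-2.87993332  0.23501609  5.77357135]
case x of tcp -0.10036008925388884 -0.0003844121609439829
```

jog_arm --plan "0 0.1 0 0 0 0 1;0 0.2 0 0 0 0 1;0 0.25 0 0 0 0 1;0 0.25 0 0 0 0 1;0 0.25 0 0 0 0 1;0 0.25 0 0 0 0 1;0 0.2 0 0 0 0 1;0 0.12 0 0 0 0 1;0 0.06 0 0 0 0 1;0 0 0 0 0 0 1"

```text
time_s: 31.4
tcp_pos: [0.4852, 0.0187, 0.0518]
ee_rot: [[0.164, -0.986, 0.008], [-0.986, -0.164, 0.002], [-0.001, -0.008, -1.0]]
wrist_force: [8.6, -2.2, -4.4]
gripper_width: 0.138
gripper_force: 30.1
```

jog_arm --plan "0 0 0 0 0 0 1;0 0 0 0 0 0 1;0 0 0 0 0 0 1;0 0 0 0 0 0 1;0 0 0 0 0 0 1;0 0 0 0 0 0 1;0 0 0 0 0 0 1;0 0 0 0 0 0 1;0 0 0 0 0 0 1;0 0 0 0 0 0 1"

```text
time_s: 32.4
tcp_pos: [0.4854, 0.0187, 0.0518]
ee_rot: [[0.164, -0.986, 0.008], [-0.986, -0.164, 0.002], [-0.001, -0.008, -1.0]]
wrist_force: [8.8, -2.4, -3.7]
gripper_width: 0.134
gripper_force: 30.1
```

```bash
python3 - <<'E'
from go import *
import pickle
rep((.48125,.01833,.051));s=r.sense();print(s['gripper_width'],s['gripper_force'],s['wrist_force'])
p,d=r.capture("top");q,e=r.capture("scene")
K=lambda I,n,w,h,P:cv2.resize(I[int(P[1])-h:int(P[1])+h,int(P[0])-w:int(P[0])+w,::-1],(400,300),interpolation=cv2.INTER_CUBIC)
A=K(p,"t",40,30,proj("top",(.48,.018,.03)));B=K(q,"s",40,30,proj("scene",(.48,.018,.03)))
D=K(p,"t",40,30,proj("top",(.489,-.3,.1)));F=K(q,"s",40,30,proj("scene",(.489,-.3,.1)))
cv2.imwrite("pics/end.png",np.vstack([np.hstack([A,B]),np.hstack([D,F])]))
E
```

```text
32.4 [ 21.5  20.3 -31.7   0.1 -37.6 -12.1] [0.48535566 0.01873871 0.05178143]
turn units [-0.055  0.004  0.006] shift units [-0.011  0.165  0.03 ] in final axes [-0.011  0.165  0.031]
0.1342116680335591 30.070747049358033 [ 8.79823313 -2.4277524  -3.69470866]
```

View pics/end.png

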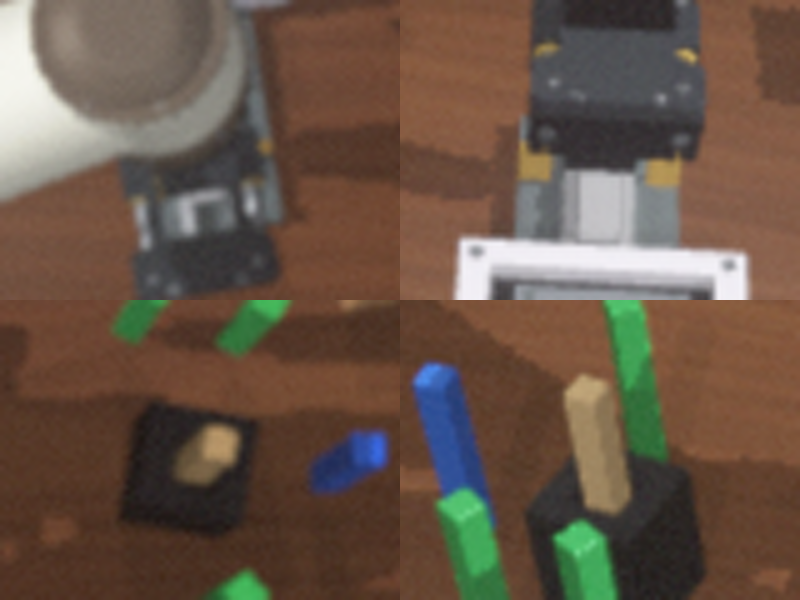

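jog_arm --plan "0 0.06 0 0 0 0 1;0 0.06 0 0 0 0 1;0 0.06 0 0 0 0 1;0 0 0 0 0 0 1;0 0 0 0 0 0 1;0 0 0 0 0 0 1;0 0 0 0 0 0 1;0 0 0 0 0 0 1;0 0 0 0 0 0 1;0 0 0 0 0 0 1"

```text
time_s: 33.5
tcp_pos: [0.4811, 0.018, 0.0518]
ee_rot: [[0.164, -0.986, 0.008], [-0.986, -0.164, 0.002], [-0.001, -0.008, -1.0]]
wrist_force: [9.1, -3.3, -4.3]
gripper_width: 0.133
gripper_force: 30.1
```

```bash
python3 - <<'E'
from go import *
rep((.48125,.01833,.051));s=r.sense();R=s["ee_rot"];g=s["tcp_pos"]-.019*R[:,2]
C=np.array([.62163,.0416]);print("grasp case x",(g[:2]-C)@[np.cos(a),np.sin(a)])
# independent check: posts and tab in wrist depth image
c=r.get_calibration("wrist");p,d=r.capture("wrist");E=np.array(c["extrinsics"])
hsv=cv2.cvtColor(p,cv2.COLOR_RGB2HSV)
vv,uu=np.nonzero((hsv[...,0]>17)&(hsv[...,0]<32)&(hsv[...,1]>110)&(hsv[...,2]>80)&(d>0))
P=[]
for u,v in zip(uu,vv):
    o,dd=ray("wrist",u,v,c);w=o+dd*d[v,u]/(-(E[:3,:3].T@dd)[2]);P.append([(w[:2]-C)@[np.cos(a),np.sin(a)],(w[:2]-C)@[-np.sin(a),np.cos(a)],w[2]])
P=np.array(P)
if len(P):
    for lo,hi in((.02,.045),(-.045,-.02)):
        k=(abs(P[:,2]-.032)<.006)&(P[:,1]>lo)&(P[:,1]<hi)&(P[:,0]<-.12)&(P[:,0]>-.16);print(k.sum(),P[k].mean(0) if k.any() else "",(P[k][:,0].min(),P[k][:,0].max()) if k.any() else "")
E
```

```text
33.5 [ 21.6  20.  -32.3   0.1 -37.3 -12.2] [0.48111113 0.01803534 0.05181227]
turn units [-0.059  0.004  0.006] shift units [-0.011 -0.007  0.033] in final axes [-0.011 -0.007  0.032]
grasp case x -0.14263630658774432
0  
182 [-0.14292428 -0.03252569  0.03041527] (np.float64(-0.14487830998323994), np.float64(-0.1409700878543137))
```

```bash
python3 -c "
from station import r
print(r.finish_job())"
```

```text
the job is handed in; nothing more can be done
None
```

The groove is traced from front-left to back-right, the stylus is back upright in its stand, and the gripper is holding the latch tab within about 0.5 mm of the mark posts' line by my measurement; the job was handed in at about 33.5 s, and the interface returned no verdict.

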